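# Get the green jar out from behind the swab jar

### The job

I need the small green jar with the tan stopper, but the taller white jar with the lilac band stands in front of it at the mouth of its bay in the wooden bottle rack. First take the white jar aside and stand it upright on the open bench, off the rack; then lift the green jar out of its bay and stand it upright in the white drip tray of the rack. Leave the cream bottle with the black cap standing in its bay, tip nothing over, and let go of everything.

Things in the scene. Friction and masses are not known exactly. Their poses are not given: they have to be found in the camera images.
- patina_jar: Wanted jar: green, cream label, tan stopper; 85 mm tall, 41 mm diameter to 58 mm, then 38. Origin: centre of underside, z up. It starts in the left or right bay of the rack (random), 10 mm from the cheeks on either side, 37 mm from the rail behind: grip it front and back (fingers closing along rack x) 45 to 55 mm above its base. The white jar blocks its front.
- swab_jar: Jar in the way: white, lilac band, domed white top; 101 mm tall, 45 mm diameter to 92 mm. Origin: centre of underside, z up. It starts on the rack's front ledge (base 10 mm above the bench), 3 to 6 mm in front of the green jar. Its sides (rack +y and -y) are free for fingers; grip 55 to 65 mm above its base.
- flux_bottle: Bystander in the rack's other bay: cream bottle, black cap, 46 mm diameter, 94 mm tall. Origin: centre of underside, z up.
- rack: Fixed wood rack 160 (x) x 280 (y) mm, board 10 thick. Origin: centre of underside; x to its back, y left. Cheeks 10 thick at y=135, 63, -9, x=-10 to 78, tops z=90; bay middles y=99, 27, 62 clear, jars stand at x~10; back rail x=68-78, top z=40; ledge x<-10. White tray right: middle (0,-78), 130x112 outside, walls 4, floor z=14, rim z=27. Bench is free 130 mm beyond its left end.
Mind the look-alikes: they are no part of the job. Leave any purple or red look-alike of the swab_jar alone.

How it is judged:
By the outcome, as a careful person would: the job done as asked, in the order asked, and still so for the second after the job is handed in, with the robot touching nothing.
It also fails if it takes over 61 s, if anything falls off the work surface, if the arm or the gripper's body presses on something with over 40 N, if the wrist force passes 120 N, or if a joint passes its speed limit or range.

### The arm

A 7-joint arm with a two-finger parallel gripper is mounted at the origin on a cart in front of the work surface, level with it; the furniture and walls round the work are solid. World frame = base frame: x ahead of the robot, y to its left, z up, the work surface at z = 0. Lengths are in m, angles in rad, forces in N, time in s.
With the tool pointing down it reaches from about 0.425 to 1.025 m from the base axis. Payload 3.6 kg.
Tool frame: the origin (TCP) lies on the centre line of the jaws, within the pads' length; the fingertips stand arm.nose_length ahead of it and the grasp point (between the pads) lies 6 mm ahead of it (arm.nose_length is the distance from the TCP to the fingertips, in m); z points along the fingers, y is the direction in which the jaws open and shut (so a half turn about z gives the same grasp; the last joint's range is limited). The gripper opens to 85 mm and grips with 20 to 120 N. Pads are 22 mm wide; open, the fingers measure 114 mm over their backs; the gripper's body (76 mm by 85 mm) begins 54 mm behind the grasp point. The pads swing forward as they close: fully open they stand 13 mm farther back than shut.
Start: joints at [1.24, 0.591, 0.048, 1.609, -0.033, 0.943, -0.034], TCP at [0.17, -0.705, 0.228] pointing down, gripper open.
Joint ranges: [-2.69, 2.69], [-0.47, 2.24], [-1.27, 1.36], [0.19, 2.51], [-1.53, 4.68], [0.08, 2.07], [-3.09, 3.09]. Speed limits (rad/s): [2.57, 2.57, 3.14, 3.14, 3.14, 3.14, 3.14].

### API

Orientations are given as a 3x3 rotation matrix whose columns are the frame's x, y, z axes.
In Python, from rig import arm gives the robot as it stands.
- The arm moves only by the tool step_arm, never from a script. Its argument "plan" is a list of rows, each a list of 3 entries, a list of its own where there are three numbers: the shift along the tool's x, y, z in cm, then the turn, a rotation vector about the tool's x, y, z in rad, then the closure, from 0 (fully open) to 1 (shut). A call has 1 to 20 rows; each row shifts and turns the commanded pose from where the row before left it, along the tool's axes as they then stand; what a row does not reach is not made up. A row lasts 1/12 s, in which the tool goes at most 41.7 mm and 7.16 degrees, less where a joint would pass 70% of its speed; a pose out of reach is approached as far as the arm can. A call with a gripper value outside its range is refused whole. The fingers move at their own pace and stop on an object; "force" is the grip in N (left out, the last holds). Time passes only in rows, so rows that do not move let the fingers close. It gives the time, the measured TCP pose, the force and the opening at its end, in the units of the state.
- arm.get_state(): the state, without advancing time (a new reading comes with each control period).
- arm.snapshot(name): name is "scene" or "side" or "wrist"; returns a dict with "pixels" (420x560x3 uint8, red, green, blue), "vertical_fov" (degrees; the focal length in pixels is half the picture's height over the tangent of half this angle, whatever the lens; pixels are square), "cx", "cy" (the principal point, pixels), "position" and "rotation" of the camera in the world; the wrist camera has in their place "T_tool_cam" (4x4, takes a point from camera to tool coordinates, whose origin is the TCP and whose axes are the flange's). Camera axes: x right, y down, z forward; pixel columns grow to the right and rows downward; lengths in m; the calibration is good to about 2 mm. A picture is of the moment at which its call begins: read the wrist's pose just before it. There is no depth.
- arm.finish_job(): hands the job in, once; it reports no verdict.
The state is a dict: "t": time; "qpos": joint angles; "joint_vel": joint speeds; "joint_torque": joint torques, N m; "tool_pos": TCP position; "tool_rot": TCP orientation; "wrist_force": force on the tool from outside, world axes, zero at the start; "torque": the same for the moment, N m; "gripper_width": opening from 0.0 (shut) to 1.0 (fully open).
Only numpy, scipy, OpenCV 4.12 (cv2) and the standard library are available. Lean on these libraries where they do the work, as an engineer would, in place of code of your own. Each camera call takes 0.05 s, during which the arm holds its last target.

## Working session

There is one attempt and no reset: what is moved stays moved. The work goes in short steps, Python scripts to look and compute and a tool call to move; the robot and the scene stay as the last step left them, time stands still between calls to the robot, and variables do not carry over. Pictures are saved under pics/ and viewed, and the job is handed in when it is done.

Besides the shell and the picture viewer there is one more tool, called after ">>>" as name(argument=value, ...) on one line, values as JSON. step_arm: Moves the arm, as the interface text tells. Its arguments: {"type":"object","properties":{"plan":{"type":"array","items":{"type":"array"}},"force":{"type":"number"}},"required":["plan"]}

```bash
mkdir -p pics; ls
cat > h.py <<'E'
import numpy as np, cv2
from rig import arm
def snap(name,out=None):
    st=arm.get_state(); s=arm.snapshot(name)
    im=s["pixels"]; f=im.shape[0]/2/np.tan(np.radians(s["vertical_fov"])/2)
    if name=="wrist":
        T=np.eye(4);T[:3,:3]=st["tool_rot"];T[:3,3]=st["tool_pos"];T=T@np.array(s["T_tool_cam"]);R,p=T[:3,:3],T[:3,3]
    else: R,p=np.array(s["rotation"]),np.array(s["position"])
    if out: cv2.imwrite("pics/"+out,cv2.cvtColor(im,cv2.COLOR_RGB2BGR))
    return dict(im=im,f=f,cx=s["cx"],cy=s["cy"],R=R,p=p,keys=list(s))
def ray(c,u,v): return c["R"]@np.array([(u-c["cx"])/c["f"],(v-c["cy"])/c["f"],1])
def onz(c,u,v,z):
    d=ray(c,u,v); return c["p"]+d*(z-c["p"][2])/d[2]
def proj(c,P):
    q=c["R"].T@(np.asarray(P,float)-c["p"]); return np.array([q[0]/q[2]*c["f"]+c["cx"],q[1]/q[2]*c["f"]+c["cy"]])
E
python3 - <<'E'
from h import *
np.set_printoptions(precision=4,suppress=True)
for n in ["scene","side","wrist"]:
    c=snap(n,n+"0.png"); print(n,c["f"],c["cx"],c["cy"],c["p"],c["R"].tolist(),c["keys"])
print(arm.get_state(),arm.nose_length,[a for a in dir(arm) if a[0]!='_'])
E
```

```text
pics
scene 451.75901247008056 282.5833210053744 209.0719031278336 [0.1628 0.5778 0.6916] [[-0.7982486062598869, -0.46093177094752336, 0.38773839780879094], [-0.6022455474910352, 0.6001175568180778, -0.5264591328165225], [0.009973120443049604, -0.6537589926952297, -0.7566371100724225]] ['pixels', 'vertical_fov', 'cx', 'cy', 'position', 'rotation']
side 447.1470967503156 283.00921631675334 210.12840025478778 [ 0.2076 -0.4805  0.5927] [[0.9088051317338076, -0.2617587187025576, 0.3248932220245479], [-0.41715734696282103, -0.5836704912449439, 0.696640872706179], [0.007278764265819438, -0.7686423946368567, -0.6396373103233435]] ['pixels', 'vertical_fov', 'cx', 'cy', 'position', 'rotation']
wrist 329.04377011731214 281.76916746794313 209.42830589940837 [ 0.2346 -0.6873  0.3731] [[0.23455481635828582, -0.9376880207711307, -0.2563692918924754], [-0.9721014344737117, -0.2267077804482097, -0.060186239111591294], [-0.0016849977098160594, 0.26333392866580024, -0.9647032718904568]] ['pixels', 'vertical_fov', 'cx', 'cy', 'T_tool_cam']
{'t': 0.15, 'qpos': array([ 1.2405,  0.5919,  0.0483,  1.6095, -0.0333,  0.9427, -0.0337]), 'joint_vel': array([-0.001 , -0.0013,  0.0013, -0.005 ,  0.0002, -0.0002,  0.0006]), 'joint_torque': array([  0.0028, -54.9247,   1.5494, -19.8453,   0.0095,   0.0056,
         0.    ]), 'tool_pos': array([ 0.1699, -0.7041,  0.2267]), 'tool_rot': array([[ 0.9721,  0.2346, -0.0005],
       [ 0.2346, -0.9721,  0.0017],
       [-0.0001, -0.0018, -1.    ]]), 'wrist_force': array([ 0.1626,  0.5544, -0.4384]), 'torque': array([ 0.0078, -0.0012,  0.0048]), 'gripper_width': 0.9977624563455005} 0.025 ['IKError', 'finish_job', 'get_state', 'nose_length', 'snapshot']
```

View pics/scene0.png

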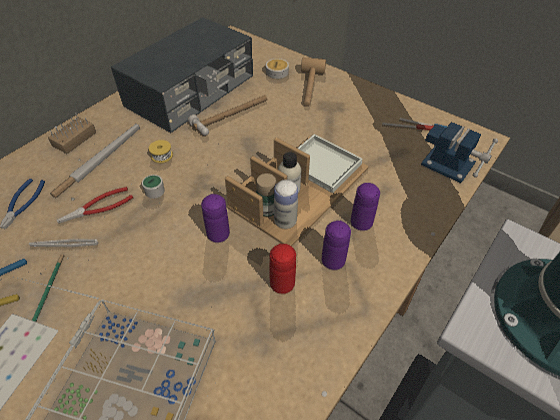

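View pics/side0.png

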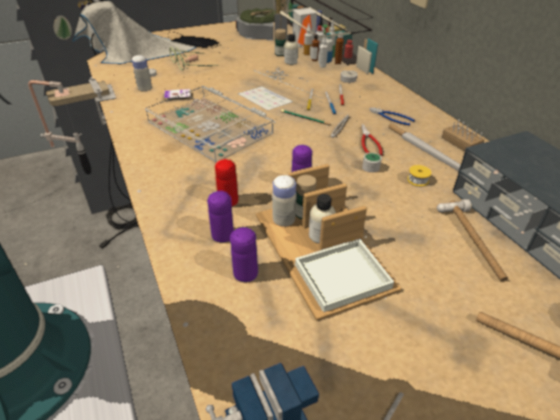

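View pics/wrist0.png

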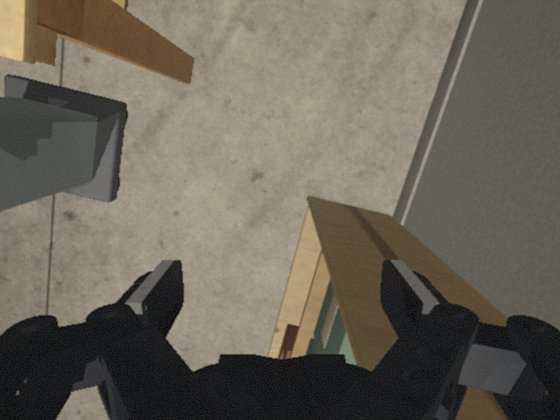

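Run:
```python
import cv2
a=cv2.imread("pics/scene0.png")[120:310,190:390]; cv2.imwrite("pics/sc_crop.png",cv2.resize(a,None,fx=3.8,fy=3.1,interpolation=cv2.INTER_CUBIC) if 0 else cv2.resize(a,None,fx=3,fy=3,interpolation=cv2.INTER_CUBIC))
a=cv2.imread("pics/side0.png")[135:325,200:410]; cv2.imwrite("pics/si_crop.png",cv2.resize(a,None,fx=3,fy=3,interpolation=cv2.INTER_CUBIC))
```

```text
(no output)
```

View pics/sc_crop.png

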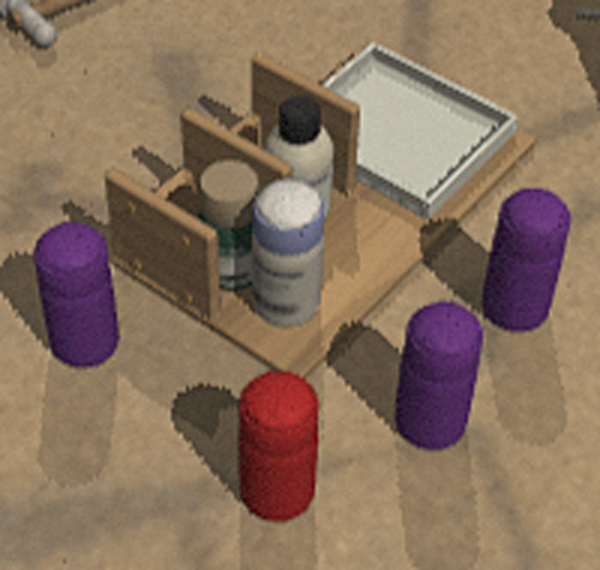

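View pics/si_crop.png

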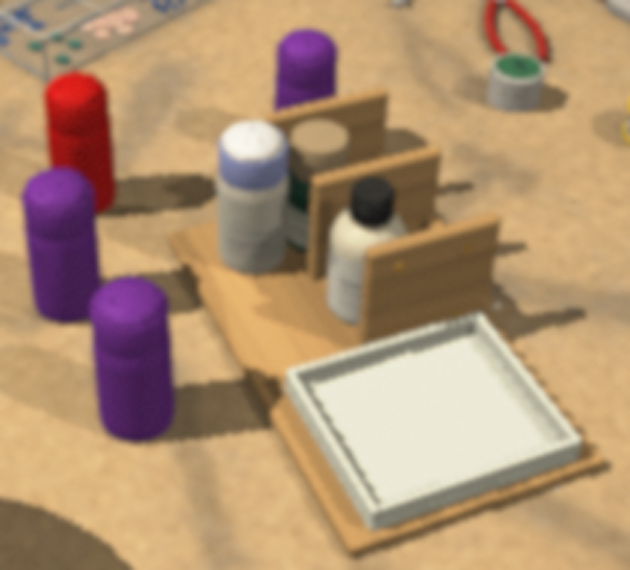

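```bash
cat > fit.py <<'E'
from h import *
from scipy.optimize import least_squares
np.set_printoptions(precision=4,suppress=True)
sc=snap("scene");si=snap("side")
obs=[(sc,315,135,65,-134,27),(sc,362,160.7,-65,-134,27),(sc,332.7,190.7,-65,-22,27),(sc,286.7,245,-80,140,10),(sc,368.5,166.7,-80,-140,10),
(si,296,260.3,-65,-22,27),(si,324.7,307.7,-65,-134,27),(si,393.3,281.7,65,-134,27),(si,359.3,240,65,-22,27),(si,256.7,214.3,-80,140,10),(si,317.3,318.5,-80,-140,10)]
def W(p,l):
    c,s=np.cos(p[2]),np.sin(p[2]); return np.array([p[0]+c*l[0]-s*l[1],p[1]+s*l[0]+c*l[1],l[2]])
def res(p): return np.concatenate([proj(c,W(p,np.array([x,y,z])/1e3))-[u,v] for c,u,v,x,y,z in obs])
r=least_squares(res,[0.6,0,0],loss="soft_l1"); P=r.x
print("rack",P,"res",res(P).round(1).tolist())
np.save("rack.npy",P)
def blobs(c,z,lo,hi,name,roi):
    hsv=cv2.cvtColor(c["im"],cv2.COLOR_RGB2HSV); m=cv2.inRange(hsv,lo,hi); k=np.zeros_like(m);x0,y0,x1,y1=roi;k[y0:y1,x0:x1]=255;m&=k
    n,l,s,ct=cv2.connectedComponentsWithStats(m)
    for i in range(1,n):
        if s[i,4]>60: print(name,s[i],ct[i],"onz",onz(c,*ct[i],z)[:2])
for nm,c,roi in (("scene",sc,(200,170,390,300)),("side",si,(200,140,330,290))):
    blobs(c,.085,(105,50,60),(128,255,255),nm+" lilac",roi)
    blobs(c,.05,(131,90,30),(160,255,255),nm+" purple",roi)
    blobs(c,.05,(0,200,80),(5,255,255),nm+" red",roi)
# jar guesses
for n,l in (("green",(10,99,85)),("swab",(-34,99,0)),("flux",(10,27,94)),("cheek",( -10,135,90)),("cheekb",(78,135,90))):
    w=W(P,np.array(l)/1e3); print(n,w,proj(sc,w),proj(si,w))
E
python3 fit.py
```

```text
rack [ 0.5249  0.0256 -0.0412] res [-0.9, -2.0, 0.3, -2.6, -0.4, -3.8, 1.1, 0.2, 0.0, -1.2, -0.8, -1.6, -1.1, -1.3, 0.7, 1.1, 0.8, -0.4, -0.5, -1.5, -1.3, 0.4]
scene lilac [280 188  18  16  62] [290.8065 197.2419] onz [0.4789 0.124 ]
scene purple [351 183  29  47 997] [364.9488 206.0201] onz [0.3726 0.0303]
scene purple [ 201  194   29   48 1038] [215.3083 217.5973] onz [0.5774 0.2235]
scene purple [ 322  221   29   49 1089] [335.7401 244.6354] onz [0.3676 0.1404]
side lilac [275 188  19   9 117] [283.9316 192.4188] onz [0.4886 0.1187]
side purple [292 145  20  26 406] [301.1749 157.2118] onz [0.5964 0.2606]
side purple [ 208  191   50   90 2242] [232.9469 236.3069] onz [0.3722 0.081 ]
side red [216 160  21  45 605] [226.5868 177.6959] onz [0.4203 0.2542]
green [0.5389 0.1241 0.085 ] [264.9029 182.7884] [306.6759 184.2939]
swab [0.495  0.1259 0.    ] [282.6525 223.2003] [284.9334 223.3536]
flux [0.536  0.0521 0.094 ] [289.1819 159.0264] [323.7323 202.5686]
cheek [0.5204 0.1609 0.09  ] [260.1674 196.9932] [289.7174 174.2583]
cheekb [0.6083 0.1573 0.09  ] [224.9459 174.7935] [330.1516 164.8702]
```

Candidates for the white jar in the scene view are the white/lilac jar at (285,205), purple ones at (215,218), (336,245) and (366,206), and a red one at (283,268). The side view also has a blurry far jar at (141,70). I choose (285,205): the crop shows the white body, lilac band and domed top, on the ledge in front of the green jar with the tan stopper in the left bay.

>>> step_arm(plan=[[[1.9,-1.4,-0.15],[0,0,0],0],[[1.9,-1.4,-0.15],[0,0,0],0],[[1.9,-1.4,-0.15],[0,0,0],0],[[1.9,-1.4,-0.15],[0,0,0],0],[[1.9,-1.4,-0.15],[0,0,0],0],[[1.9,-1.4,-0.15],[0,0,0],0],[[1.9,-1.4,-0.15],[0,0,0],0],[[1.9,-1.4,-0.15],[0,0,0],0],[[1.9,-1.4,-0.15],[0,0,0],0],[[1.9,-1.4,-0.15],[0,0,0],0],[[1.9,-1.4,-0.15],[0,0,0],0],[[1.9,-1.4,-0.15],[0,0,0],0],[[1.9,-1.4,-0.15],[0,0,0],0],[[1.9,-1.4,-0.15],[0,0,0],0],[[1.9,-1.4,-0.15],[0,0,0],0],[[1.9,-1.4,-0.15],[0,0,0],0],[[1.9,-1.4,-0.15],[0,0,0],0],[[1.9,-1.4,-0.15],[0,0,0],0],[[1.9,-1.4,-0.15],[0,0,0],0],[[1.9,-1.4,-0.15],[0,0,0],0]])

```text
t: 1.92
tool_pos: [0.4743, -0.3424, 0.2577]
tool_rot: [[0.972, 0.235, -0.0], [0.235, -0.972, -0.0], [-0.0, 0.0, -1.0]]
wrist_force: [0.4, -0.2, -0.3]
gripper_width: 1.002
```

>>> step_arm(plan=[[[0,0,0],[0,0,0.07],0],[[0,0,0],[0,0,0.07],0],[[0,0,0],[0,0,0.07],0],[[0,0,0],[0,0,0.068],0],[[0,0,0],[0,0,0],0]])

```text
t: 2.33
tool_pos: [0.4738, -0.3433, 0.2576]
tool_rot: [[0.999, -0.042, -0.0], [-0.042, -0.999, -0.0], [-0.0, 0.0, -1.0]]
wrist_force: [-0.2, 0.6, -0.5]
gripper_width: 1.001
```

```bash
cat >> h.py <<'E'
def go(x,y,z):
    s=arm.get_state(); R=s["tool_rot"]; d=R.T@(np.array([x,y,z])-s["tool_pos"])*100
    print("t",round(s["t"],2),"pos",s["tool_pos"].round(4),"yaw",round(float(np.arctan2(R[1,0],R[0,0])),4),"tilt",R[:2,2].round(4),"delta tool cm",d.round(2),"F",s["wrist_force"].round(1),"w",round(s["gripper_width"],3),"q",np.round(s["qpos"],2))
E
python3 -c "
from h import *
go(0.45,0.12,0.27)"
```

```text
t 2.33 pos [ 0.4738 -0.3433  0.2576] yaw -0.042 tilt [-0.0002 -0.0001] delta tool cm [ -4.33 -46.18  -1.25] F [-0.2  0.6 -0.5] w 1.001 q [ 0.51  0.38  0.05  1.9  -0.03  0.86 -1.04]
```

>>> step_arm(plan=[[[-0.2,-2.3,-0.1],[0,0,0],0],[[-0.2,-2.3,-0.1],[0,0,0],0],[[-0.2,-2.3,-0.1],[0,0,0],0],[[-0.2,-2.3,-0.1],[0,0,0],0],[[-0.2,-2.3,-0.1],[0,0,0],0],[[-0.2,-2.3,-0.1],[0,0,0],0],[[-0.2,-2.3,-0.1],[0,0,0],0],[[-0.2,-2.3,-0.1],[0,0,0],0],[[-0.2,-2.3,-0.1],[0,0,0],0],[[-0.2,-2.3,-0.1],[0,0,0],0],[[-0.2,-2.3,-0.1],[0,0,0],0],[[-0.2,-2.3,-0.1],[0,0,0],0],[[-0.2,-2.3,-0.1],[0,0,0],0],[[-0.2,-2.3,-0.1],[0,0,0],0],[[-0.2,-2.3,-0.1],[0,0,0],0],[[-0.2,-2.3,-0.1],[0,0,0],0],[[-0.2,-2.3,-0.1],[0,0,0],0],[[-0.2,-2.3,-0.1],[0,0,0],0],[[-0.2,-2.3,-0.1],[0,0,0],0],[[-0.2,-2.3,-0.1],[0,0,0],0]])

```text
t: 4.0
tool_pos: [0.4526, 0.1188, 0.2778]
tool_rot: [[0.999, -0.039, 0.0], [-0.039, -0.999, -0.0], [0.0, 0.0, -1.0]]
wrist_force: [0.2, 1.1, -0.7]
gripper_width: 1.002
```

>>> step_arm(plan=[[[0,0,0],[0,0,0],0],[[0,0,0],[0,0,0],0]])

```text
t: 4.17
tool_pos: [0.4527, 0.1191, 0.2778]
tool_rot: [[0.999, -0.036, 0.0], [-0.036, -0.999, 0.0], [0.0, -0.0, -1.0]]
wrist_force: [-0.9, -0.5, -0.5]
gripper_width: 1.0
```

```bash
python3 -c "
from h import *
import pickle
c=snap('wrist','wrist1.png'); pickle.dump(c,open('w1.pkl','wb'))
go(0.495,0.124,0.2)
P=np.load('rack.npy')
def W(l):
    c_,s=np.cos(P[2]),np.sin(P[2]); return np.array([P[0]+c_*l[0]-s*l[1],P[1]+s*l[0]+c_*l[1],l[2]])
for l in ((10,99,85),(-34,99,111),(-10,135,90),(-10,63,90),(-10,-9,90),(78,63,90),(-80,140,10)): print(l,proj(c,W(np.array(l)/1e3)).round(1))
"
```

```text
t 4.22 pos [0.4527 0.1177 0.2776] yaw -0.0392 tilt [-0.0001 -0.0004] delta tool cm [ 4.21 -0.8   7.76] F [ 0.8 -0.3  0.5] w 1.0 q [-0.21  0.21 -0.16  2.11  0.05  0.83 -2.01]
(10, 99, 85) [274.8  99. ]
(-34, 99, 111) [274.3 146.7]
(-10, 135, 90) [238. 120.]
(-10, 63, 90) [311.5 120.4]
(-10, -9, 90) [384.8 120.7]
(78, 63, 90) [314.2  20.3]
(-80, 140, 10) [243.8 177. ]
```

View pics/wrist1.png

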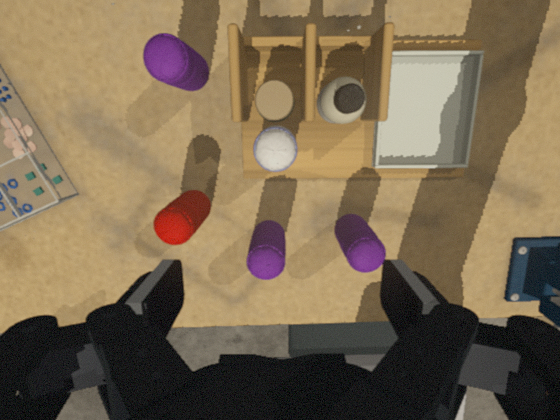

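```bash
python3 -c "
from h import *
import pickle
c=pickle.load(open('w1.pkl','rb'));P=np.load('rack.npy')
hsv=cv2.cvtColor(c['im'],cv2.COLOR_RGB2HSV)
def toR(w):
    d=w[:2]-P[:2];co,s=np.cos(P[2]),np.sin(P[2]);return np.array([co*d[0]+s*d[1],-s*d[0]+co*d[1]])*1e3
m=cv2.inRange(hsv,(0,0,120),(180,60,255));k=np.zeros_like(m);k[125:175,245:305]=255;m&=k
n,l,s,ct=cv2.connectedComponentsWithStats(m);i=1+s[1:,4].argmax();print(s[i],ct[i])
ys,xs=np.where(l==i);(u,v),r=cv2.minEnclosingCircle(np.c_[xs,ys].astype(np.float32));print('swab circ',u,v,r)
w=onz(c,u,v,.102);print(w,toR(w))
g=cv2.cvtColor(c['im'],cv2.COLOR_RGB2GRAY)
w=onz(c,274.5,100,.095);print('green',w,toR(w))
for (u,v,nm) in ((176,225,'red'),(266,264,'p1'),(369,254,'p2'),(168,57,'p3')): w=onz(c,u,v,.095);print(nm,w[:2],toR(w))
print(hsv[100,266:284].tolist())
cv2.imwrite('pics/w1c.png',cv2.resize(cv2.cvtColor(c['im'],cv2.COLOR_RGB2BGR)[15:185,220:400],None,fx=3.4,fy=3.4,interpolation=cv2.INTER_CUBIC))
"
```

```text
[ 253  127   45   45 1536] [274.86067708 149.39453125]
swab circ 275.0784606933594 149.17279052734375 22.368671417236328
[0.49190738 0.1254945  0.102     ] [-37.03098051  98.47101393]
green [0.53747561 0.12426756 0.095     ] [ 8.54914464 99.11976596]
red [0.41654428 0.23299044] [-116.75259958  202.77555312]
p1 [0.36863726 0.14067352] [-160.82119577  108.56592283]
p2 [0.37623533 0.02922199] [-148.64450652   -2.47866944]
p3 [0.57867089 0.22070303] [ 45.74225265 197.16835397]
[[19, 92, 172], [19, 91, 171], [19, 88, 173], [19, 89, 172], [19, 96, 173], [19, 95, 170], [19, 92, 172], [19, 93, 172], [19, 90, 173], [19, 90, 170], [19, 95, 169], [19, 89, 171], [19, 89, 170], [18, 93, 170], [19, 92, 171], [18, 92, 171], [20, 96, 170], [20, 94, 168]]
```

View pics/w1c.png

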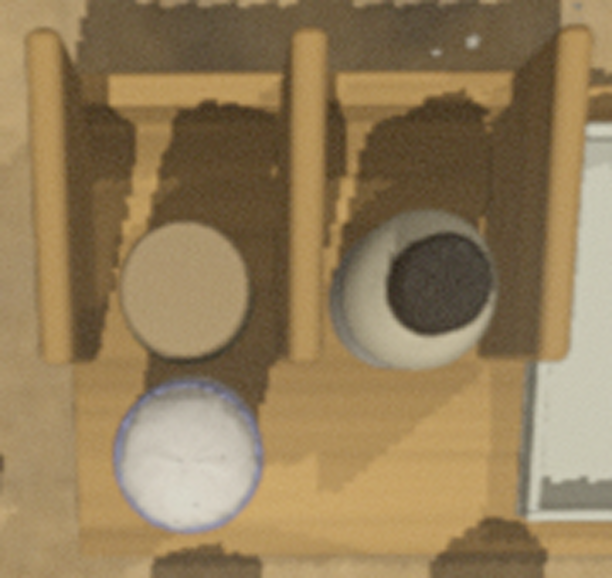

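>>> step_arm(plan=[[[1.3,-0.3,0],[0,0,0],0],[[1.3,-0.3,0],[0,0,0],0],[[1.3,-0.3,0],[0,0,0],0],[[0,0,1.5],[0,0,0],0],[[0,0,1.5],[0,0,0],0],[[0,0,1.5],[0,0,0],0],[[0,0,1.5],[0,0,0],0],[[0,0,1.5],[0,0,0],0],[[0,0,1.5],[0,0,0],0],[[0,0,0],[0,0,0],0],[[0,0,0],[0,0,0],0]])

```text
t: 5.13
tool_pos: [0.4917, 0.1236, 0.1871]
tool_rot: [[0.999, -0.043, -0.002], [-0.043, -0.999, -0.001], [-0.002, 0.001, -1.0]]
wrist_force: [-0.2, 0.5, -0.1]
gripper_width: 0.997
```

```bash
python3 -c "
from h import *
c=snap('wrist','wrist2.png')
go(0.492,0.1255,0.075)"
```

```text
t 5.18 pos [0.4924 0.1241 0.1878] yaw -0.0425 tilt [-0.0001 -0.0005] delta tool cm [-0.04 -0.14 11.28] F [ 0.2 -0.1  0.8] w 1.002 q [-0.22  0.38 -0.14  2.12  0.09  0.64 -2.04]
```

View pics/wrist2.png

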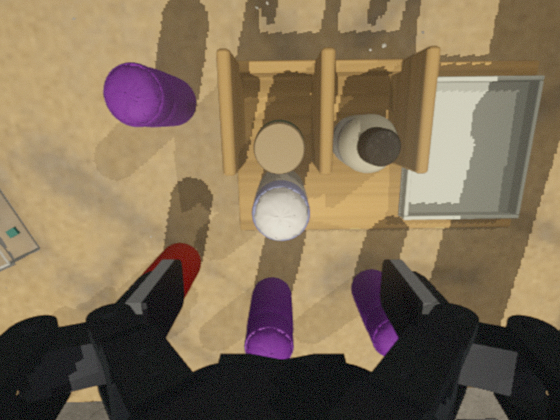

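>>> step_arm(plan=[[[0,-0.1,1.4],[0,0,0],0],[[0,0,1.4],[0,0,0],0],[[0,0,1.4],[0,0,0],0],[[0,0,1.4],[0,0,0],0],[[0,0,1.4],[0,0,0],0],[[0,0,1.4],[0,0,0],0],[[0,0,1.4],[0,0,0],0],[[0,0,1.4],[0,0,0],0],[[0,0,0],[0,0,0],0],[[0,0,0],[0,0,0],0],[[0,0,0],[0,0,0],0]])

```text
t: 6.1
tool_pos: [0.4932, 0.1263, 0.0767]
tool_rot: [[0.999, -0.041, 0.002], [-0.041, -0.999, 0.001], [0.002, -0.001, -1.0]]
wrist_force: [-0.1, 0.3, 0.3]
gripper_width: 1.001
```

```bash
python3 -c "
from h import *
c=snap('side','side3.png')
a=cv2.imread('pics/side3.png')[100:310,180:420]; cv2.imwrite('pics/side3c.png',cv2.resize(a,None,fx=2.8,fy=2.8))
go(0.492,0.1255,0.075)"
```

```text
t 6.15 pos [0.4932 0.1264 0.0768] yaw -0.0414 tilt [0.0023 0.0007] delta tool cm [-0.12  0.09  0.18] F [ 0.3 -0.2  1. ] w 1.002 q [-0.27  0.57 -0.1   2.19  0.14  0.38 -2.09]
```

View pics/side3c.png

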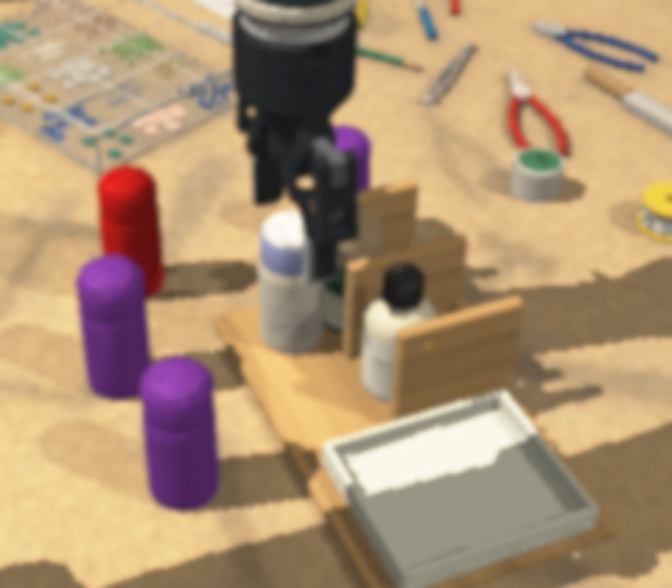

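The side view shows the right finger in the gap beside the white jar, clear of the cheek, so I'm closing.

>>> step_arm(plan=[[[0,0,0],[0,0,0],0.3],[[0,0,0],[0,0,0],0.4],[[0,0,0],[0,0,0],0.5],[[0,0,0],[0,0,0],0.6],[[0,0,0],[0,0,0],0.7],[[0,0,0],[0,0,0],0.8],[[0,0,0],[0,0,0],1],[[0,0,0],[0,0,0],1],[[0,0,0],[0,0,0],1],[[0,0,0],[0,0,0],1]], force=45)

```text
t: 6.98
tool_pos: [0.4925, 0.1261, 0.0763]
tool_rot: [[0.999, -0.041, 0.001], [-0.041, -0.999, -0.0], [0.001, 0.0, -1.0]]
wrist_force: [-0.8, -1.2, 5.6]
gripper_width: 0.492
```

>>> step_arm(plan=[[[0,0,-0.3],[0,0,0],1],[[0,0,-0.6],[0,0,0],1],[[0,0,-0.8],[0,0,0],1],[[0,0,-1],[0,0,0],1],[[0,0,-1],[0,0,0],1],[[0,0,-1],[0,0,0],1],[[0,0,-1.5],[0,0,0],1],[[0,0,-1.5],[0,0,0],1],[[0,0,-1.5],[0,0,0],1],[[0,0,-1.5],[0,0,0],1],[[0,0,-1.3],[0,0,0],1],[[0,0,0],[0,0,0],1]])

```text
t: 7.98
tool_pos: [0.4939, 0.1268, 0.1989]
tool_rot: [[0.999, -0.041, 0.006], [-0.041, -0.999, 0.002], [0.006, -0.002, -1.0]]
wrist_force: [0.7, -0.4, -0.2]
gripper_width: 0.491
```

```bash
python3 -c "
from h import *
c=snap('side','side4.png')
a=cv2.imread('pics/side4.png')[60:310,180:440]; cv2.imwrite('pics/side4c.png',cv2.resize(a,None,fx=2.4,fy=2.4))
go(0.50,0.25,0.19)"
```

```text
t 8.03 pos [0.4932 0.1266 0.1975] yaw -0.0413 tilt [0.0039 0.0012] delta tool cm [  0.17 -12.36   0.77] F [ 0.6  0.5 -0.9] w 0.488 q [-0.22  0.37 -0.15  2.12  0.09  0.66 -2.04]
```

View pics/side4c.png

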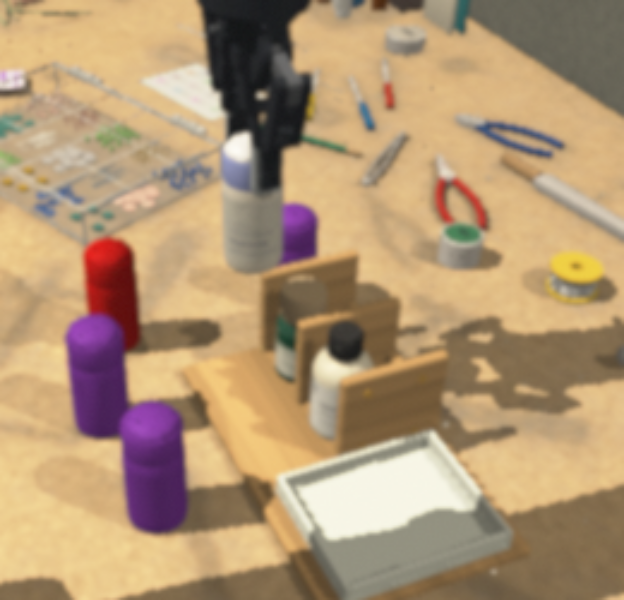

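>>> step_arm(plan=[[[0.1,-1.2,0],[0,0,0],1],[[0.1,-1.4,0],[0,0,0],1],[[0,-1.4,0],[0,0,0],1],[[0,-1.4,0],[0,0,0],1],[[0,-1.4,0],[0,0,0],1],[[0,-1.4,0],[0,0,0],1],[[0,-1.4,0],[0,0,0],1],[[0,-1.4,0],[0,0,0],1],[[0,-1.4,0],[0,0,0],1],[[0,0,0],[0,0,0],1],[[0,0,1.2],[0,0,0],1],[[0,0,1.4],[0,0,0],1],[[0,0,1.4],[0,0,0],1],[[0,0,1.4],[0,0,0],1],[[0,0,1.4],[0,0,0],1],[[0,0,1.4],[0,0,0],1],[[0,0,1.4],[0,0,0],1],[[0,0,1.4],[0,0,0],1],[[0,0,0],[0,0,0],1],[[0,0,0],[0,0,0],1]])

```text
t: 9.7
tool_pos: [0.4989, 0.2493, 0.0851]
tool_rot: [[0.999, -0.042, -0.001], [-0.042, -0.999, -0.001], [-0.001, 0.001, -1.0]]
wrist_force: [-0.2, -0.4, -0.8]
gripper_width: 0.488
```

```bash
python3 -c "
from h import *
c=snap('scene','scene5.png')
go(0.50,0.25,0.0667)"
```

```text
t 9.75 pos [0.4995 0.2497 0.0858] yaw -0.0417 tilt [-0.     -0.0004] delta tool cm [ 0.05 -0.03  1.91] F [-0.4 -0.2 -0.5] w 0.487 q [-0.46  0.59 -0.12  2.08  0.15  0.48 -2.3 ]
```

View pics/scene5.png

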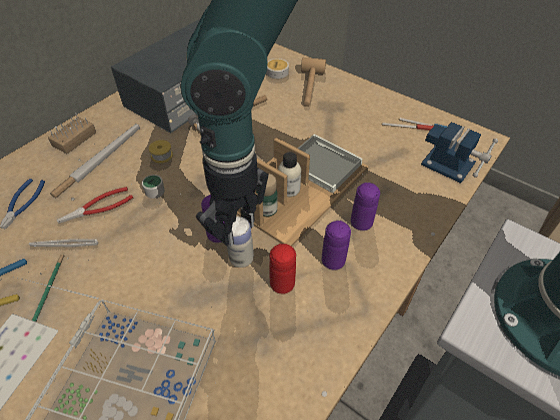

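The white jar is held upright at (240,245), between the purple and red look-alikes and off the rack. Now I'll lower it slowly.

>>> step_arm(plan=[[[0,0,0.5],[0,0,0],1],[[0,0,0.5],[0,0,0],1],[[0,0,0.3],[0,0,0],1],[[0,0,0.2],[0,0,0],1],[[0,0,0.2],[0,0,0],1],[[0,0,0.1],[0,0,0],1],[[0,0,0],[0,0,0],1],[[0,0,0],[0,0,0],1]])

```text
t: 10.42
tool_pos: [0.4992, 0.25, 0.0676]
tool_rot: [[0.999, -0.041, -0.0], [-0.041, -0.999, -0.0], [-0.0, 0.0, -1.0]]
wrist_force: [0.2, 0.1, -1.0]
gripper_width: 0.493
```

```bash
python3 -c "
from h import *
go(0.50,0.25,0.0667)"
```

```text
t 10.42 pos [0.4992 0.25   0.0676] yaw -0.0411 tilt [-0. -0.] delta tool cm [0.08 0.   0.09] F [ 0.2  0.1 -1. ] w 0.493 q [-0.46  0.62 -0.11  2.09  0.15  0.44 -2.31]
```

>>> step_arm(plan=[[[0,0,0.1],[0,0,0],1],[[0,0,0],[0,0,0],1],[[0,0,0],[0,0,0],1]])

```text
t: 10.67
tool_pos: [0.4992, 0.2501, 0.0666]
tool_rot: [[0.999, -0.041, 0.0], [-0.041, -0.999, 0.0], [0.0, -0.0, -1.0]]
wrist_force: [0.4, 0.2, -1.2]
gripper_width: 0.489
```

>>> step_arm(plan=[[[0,0,0.1],[0,0,0],1],[[0,0,0],[0,0,0],1],[[0,0,0],[0,0,0],1]])

```text
t: 10.92
tool_pos: [0.4996, 0.25, 0.0663]
tool_rot: [[0.999, -0.041, 0.001], [-0.041, -0.999, 0.0], [0.001, -0.0, -1.0]]
wrist_force: [-0.7, -0.8, 4.8]
gripper_width: 0.487
```

>>> step_arm(plan=[[[0,0,0],[0,0,0],0.45],[[0,0,0],[0,0,0],0.4],[[0,0,0],[0,0,0],0.3],[[0,0,0],[0,0,0],0.2],[[0,0,0],[0,0,0],0],[[0,0,0],[0,0,0],0],[[0,0,0],[0,0,0],0],[[0,0,0],[0,0,0],0],[[0,0,-0.5],[0,0,0],0],[[0,0,-1],[0,0,0],0],[[0,0,-2],[0,0,0],0],[[0,0,-2],[0,0,0],0],[[0,0,-2],[0,0,0],0],[[0,0,-2],[0,0,0],0],[[0,0,-2],[0,0,0],0],[[0,0,-2],[0,0,0],0],[[0,0,-2],[0,0,0],0],[[0,0,-2],[0,0,0],0],[[0,0,-1],[0,0,0],0],[[0,0,0],[0,0,0],0]])

```text
t: 12.58
tool_pos: [0.5007, 0.2509, 0.2538]
tool_rot: [[0.999, -0.041, 0.005], [-0.041, -0.999, 0.003], [0.005, -0.003, -1.0]]
wrist_force: [-0.4, 0.7, -0.2]
gripper_width: 0.999
```

```bash
python3 -c "
from h import *
c=snap('side','side6.png')
go(0.538,0.1245,0.25)"
```

```text
t 12.63 pos [0.4998 0.2503 0.252 ] yaw -0.0413 tilt [0.0026 0.0014] delta tool cm [ 4.34 12.41  0.19] F [-0.5  0.2  0.3] w 1.002 q [-0.42  0.36 -0.17  1.96  0.08  0.83 -2.24]
```

View pics/side6.png

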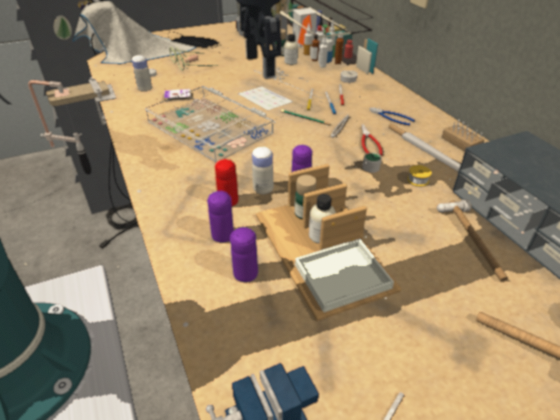

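>>> step_arm(plan=[[[0,0,0],[0,0,-0.1122],0],[[0,0,0],[0,0,-0.1122],0],[[0,0,0],[0,0,-0.1122],0],[[0,0,0],[0,0,-0.1122],0],[[0,0,0],[0,0,-0.1122],0],[[0,0,0],[0,0,-0.1122],0],[[0,0,0],[0,0,-0.1122],0],[[0,0,0],[0,0,-0.1122],0],[[0,0,0],[0,0,-0.1122],0],[[0,0,0],[0,0,-0.1122],0],[[0,0,0],[0,0,-0.1122],0],[[0,0,0],[0,0,-0.1122],0],[[0,0,0],[0,0,-0.1122],0],[[0,0,0],[0,0,-0.1122],0],[[0,0,0],[0,0,0],0]])

```text
t: 13.88
tool_pos: [0.4983, 0.2493, 0.2489]
tool_rot: [[0.039, 0.999, -0.003], [0.999, -0.039, -0.001], [-0.001, -0.003, -1.0]]
wrist_force: [0.1, 0.3, -0.3]
gripper_width: 0.998
```

>>> step_arm(plan=[[[-1.2,0.4,0],[0,0,0],0],[[-1.2,0.4,0],[0,0,0],0],[[-1.2,0.4,0],[0,0,0],0],[[-1.2,0.4,0],[0,0,0],0],[[-1.2,0.4,0],[0,0,0],0],[[-1.2,0.4,0],[0,0,0],0],[[-1.2,0.4,0],[0,0,0],0],[[-1.2,0.5,0],[0,0,0],0],[[-1.2,0.5,0],[0,0,0],0],[[-1.5,0.5,0],[0,0,0],0],[[0,0,0],[0,0,0],0],[[0,0,0],[0,0,0],0],[[0,0,0],[0,0,0],0]])

```text
t: 14.97
tool_pos: [0.537, 0.1261, 0.2507]
tool_rot: [[0.041, 0.999, -0.0], [0.999, -0.041, 0.001], [0.001, -0.0, -1.0]]
wrist_force: [-0.4, 1.0, -0.9]
gripper_width: 1.001
```

```bash
python3 -c "
from h import *
import pickle
c=snap('wrist','wrist7.png'); pickle.dump(c,open('w7.pkl','wb'))
go(0.538,0.1245,0.25)
P=np.load('rack.npy')
def W(l):
    c_,s=np.cos(P[2]),np.sin(P[2]); return np.array([P[0]+c_*l[0]-s*l[1],P[1]+s*l[0]+c_*l[1],l[2]])
for l in ((10,99,95),(-10,135,90),(-10,63,90),(78,63,90)): print(l,proj(c,W(np.array(l)/1e3)).round(1))
"
```

```text
t 15.02 pos [0.5369 0.1265 0.2507] yaw 1.531 tilt [-0.      0.0009] delta tool cm [-0.19  0.12  0.07] F [ 0.5  0.3 -0.2] w 0.999 q [ 0.09  0.39 -0.53  1.96  0.25  0.86 -0.61]
(10, 99, 95) [284.1 196.6]
(-10, 135, 90) [262.6 157.6]
(-10, 63, 90) [263.7 231.1]
(78, 63, 90) [353.  231.2]
```

View pics/wrist7.png

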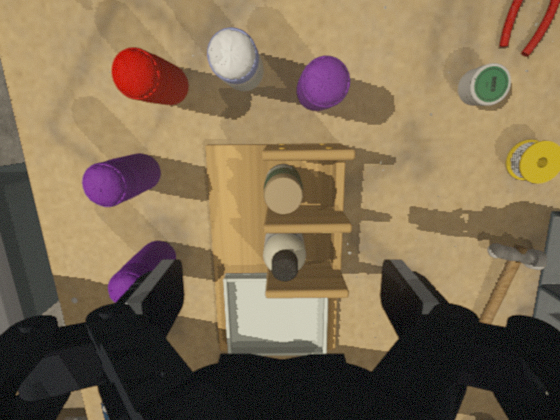

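```bash
python3 -c "
from h import *
import pickle
c=pickle.load(open('w7.pkl','rb'))
a=cv2.cvtColor(c['im'],cv2.COLOR_RGB2BGR)[130:310,200:370]
a=cv2.resize(a,None,fx=3.3,fy=3.3,interpolation=cv2.INTER_CUBIC); cv2.imwrite('pics/w7c.png',a)
for v in (190,195): print(onz(c,284,v,.095))
"
```

```text
[0.53907413 0.13043934 0.095     ]
[0.53888687 0.12564716 0.095     ]
```

View pics/w7c.png

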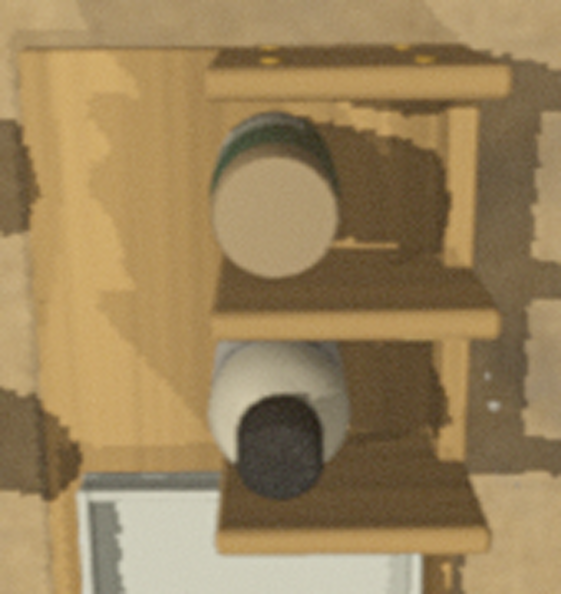

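>>> step_arm(plan=[[[-0.15,0.1,1.4],[0,0,0],0],[[0,0,1.6],[0,0,0],0],[[0,0,1.6],[0,0,0],0],[[0,0,1.6],[0,0,0],0],[[0,0,1.6],[0,0,0],0],[[0,0,1.6],[0,0,0],0],[[0,0,1.6],[0,0,0],0],[[0,0,1.5],[0,0,0],0],[[0,0,0.5],[0,0,0],0],[[0,0,0],[0,0,0],0],[[0,0,0],[0,0,0],0]])

```text
t: 15.93
tool_pos: [0.5381, 0.1248, 0.1209]
tool_rot: [[0.04, 0.999, 0.0], [0.999, -0.04, 0.001], [0.001, 0.0, -1.0]]
wrist_force: [-0.2, 0.6, 1.3]
gripper_width: 0.999
```

```bash
python3 -c "
from h import *
c=snap('side','side8.png');c=snap('scene','scene8.png')
a=cv2.imread('pics/side8.png')[100:310,220:420]; b=cv2.imread('pics/scene8.png')[100:310,180:380]; cv2.imwrite('pics/c8.png',cv2.resize(np.hstack([a,b]),None,fx=2,fy=2))
go(0.538,0.125,0.067)"
```

```text
t 16.03 pos [0.5387 0.1245 0.1216] yaw 1.5302 tilt [0.0017 0.0007] delta tool cm [ 0.04 -0.09  5.46] F [ 0.4 -0.5 -0. ] w 0.998 q [ 0.    0.56 -0.42  2.07  0.4   0.59 -0.74]
```

View pics/c8.png

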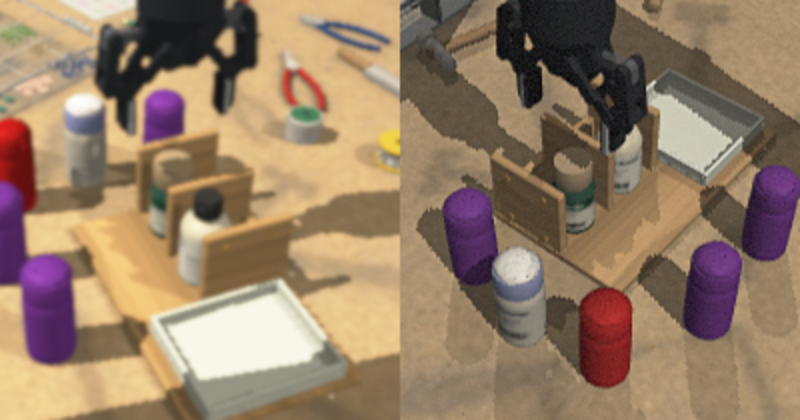

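The white jar stands on the bench and the open fingers straddle the green jar front and back. Going down.

>>> step_arm(plan=[[[0,0,0.7],[0,0,0],0],[[0,0,0.8],[0,0,0],0],[[0,0,0.8],[0,0,0],0],[[0,0,0.8],[0,0,0],0],[[0,0,0.8],[0,0,0],0],[[0,0,0.8],[0,0,0],0],[[0,0,0.7],[0,0,0],0],[[0,0,0],[0,0,0],0],[[0,0,0],[0,0,0],0],[[0,0,0],[0,0,0],0]])

```text
t: 16.87
tool_pos: [0.5382, 0.124, 0.0666]
tool_rot: [[0.041, 0.999, 0.0], [0.999, -0.041, 0.0], [0.0, 0.0, -1.0]]
wrist_force: [0.4, 0.4, -0.5]
gripper_width: 0.999
```

```bash
python3 -c "
from h import *
c=snap('side','side9.png');c=snap('scene','scene9.png')
a=cv2.imread('pics/side9.png')[100:310,220:420]; b=cv2.imread('pics/scene9.png')[100:310,180:380]; cv2.imwrite('pics/c9.png',cv2.resize(np.hstack([a,b]),None,fx=2,fy=2))
go(0.538,0.125,0.067)"
```

```text
t 16.97 pos [0.5384 0.124  0.067 ] yaw 1.5297 tilt [0.0009 0.0003] delta tool cm [ 0.1  -0.05 -0.  ] F [-0.4 -0.1  0.6] w 1.0 q [-0.05  0.64 -0.36  2.09  0.47  0.49 -0.8 ]
```

View pics/c9.png

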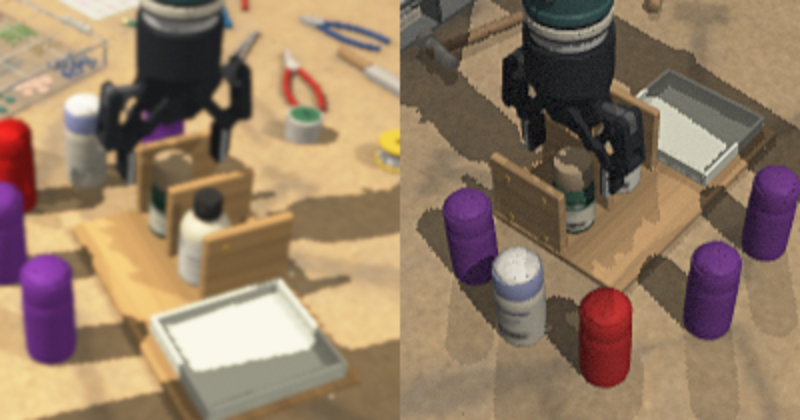

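>>> step_arm(plan=[[[0.1,0,0],[0,0,0],0.3],[[0,0,0],[0,0,0],0.4],[[0,0,0],[0,0,0],0.45],[[0,0,0],[0,0,0],0.5],[[0,0,0],[0,0,0],0.55],[[0,0,0],[0,0,0],0.65],[[0,0,0],[0,0,0],1],[[0,0,0],[0,0,0],1],[[0,0,0],[0,0,0],1],[[0,0,0],[0,0,0],1]], force=45)

```text
t: 17.8
tool_pos: [0.5383, 0.1249, 0.0669]
tool_rot: [[0.041, 0.999, 0.0], [0.999, -0.041, -0.0], [-0.0, 0.0, -1.0]]
wrist_force: [-0.5, -0.5, 4.8]
gripper_width: 0.429
```

>>> step_arm(plan=[[[0,0,-0.3],[0,0,0],1],[[0,0,-0.5],[0,0,0],1],[[0,0,-0.7],[0,0,0],1],[[0,0,-1],[0,0,0],1],[[0,0,-1],[0,0,0],1],[[0,0,-1],[0,0,0],1],[[0,0,-1],[0,0,0],1],[[0,0,-1.5],[0,0,0],1],[[0,0,-1.5],[0,0,0],1],[[0,0,-1.5],[0,0,0],1],[[0,0,-1.5],[0,0,0],1],[[0,0,-1],[0,0,0],1],[[0,0,0],[0,0,0],1]])

```text
t: 18.88
tool_pos: [0.5396, 0.1254, 0.1943]
tool_rot: [[0.041, 0.999, 0.005], [0.999, -0.041, 0.001], [0.001, 0.005, -1.0]]
wrist_force: [0.2, -0.2, -1.0]
gripper_width: 0.428
```

```bash
python3 -c "
from h import *
c=snap('side','side10.png')
a=cv2.imread('pics/side10.png')[60:310,200:440]; cv2.imwrite('pics/c10.png',cv2.resize(a,None,fx=2.3,fy=2.3))
P=np.load('rack.npy');co,s=np.cos(P[2]),np.sin(P[2]);y=-.078
go(P[0]-s*y,P[1]+co*y,0.192); print(P[0]-s*y,P[1]+co*y)"
```

```text
t 18.93 pos [0.5389 0.1251 0.193 ] yaw 1.5295 tilt [0.0029 0.0006] delta tool cm [-17.8   -0.99   0.09] F [ 0.7  0.3 -1.8] w 0.426 q [ 0.06  0.46 -0.49  2.01  0.32  0.74 -0.67]
0.5216470904997376 -0.052350555221094
```

View pics/c10.png

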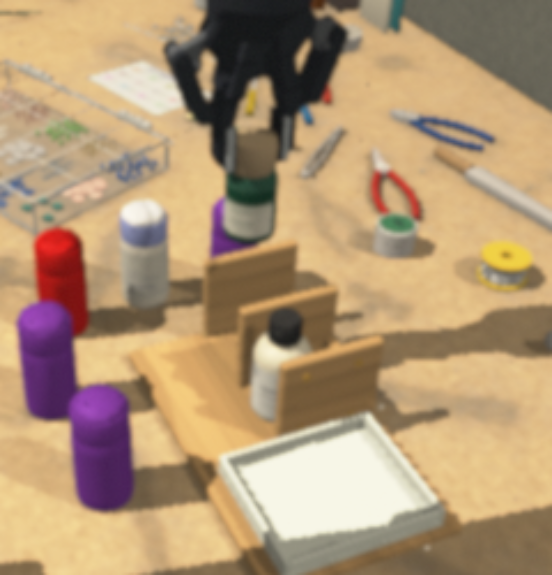

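>>> step_arm(plan=[[[-1,0,0],[0,0,0],1],[[-1.4,-0.1,0],[0,0,0],1],[[-1.4,-0.1,0],[0,0,0],1],[[-1.4,-0.1,0],[0,0,0],1],[[-1.4,-0.1,0],[0,0,0],1],[[-1.4,-0.1,0],[0,0,0],1],[[-1.4,-0.1,0],[0,0,0],1],[[-1.4,-0.1,0],[0,0,0],1],[[-1.4,-0.1,0],[0,0,0],1],[[-1.4,-0.1,0],[0,0,0],1],[[-1.4,-0.1,0],[0,0,0],1],[[-1.4,0,0],[0,0,0],1],[[-1.4,0,0],[0,0,0],1],[[0,0,0],[0,0,0],1],[[0,0,1],[0,0,0],1],[[0,0,1.4],[0,0,0],1],[[0,0,1.4],[0,0,0],1],[[0,0,1.4],[0,0,0],1],[[0,0,0],[0,0,0],1],[[0,0,0],[0,0,0],1]])

```text
t: 20.6
tool_pos: [0.5197, -0.0514, 0.1384]
tool_rot: [[0.039, 0.999, -0.003], [0.999, -0.039, 0.001], [0.001, -0.003, -1.0]]
wrist_force: [0.2, 0.3, -0.8]
gripper_width: 0.428
```

```bash
python3 -c "
from h import *
c=snap('side','side11.png');c=snap('scene','scene11.png')
a=cv2.imread('pics/side11.png')[120:330,220:420]; b=cv2.imread('pics/scene11.png')[80:290,220:420]; cv2.imwrite('pics/c11.png',cv2.resize(np.hstack([a,b]),None,fx=2,fy=2))
go(0.5216,-0.0524,0.071)"
```

```text
t 20.7 pos [ 0.521  -0.0518  0.1397] yaw 1.5308 tilt [0.0003 0.0005] delta tool cm [-0.06  0.06  6.87] F [ 1.  -0.1 -1.4] w 0.432 q [ 0.34  0.5  -0.44  2.12  0.37  0.6  -0.4 ]
```

View pics/c11.png

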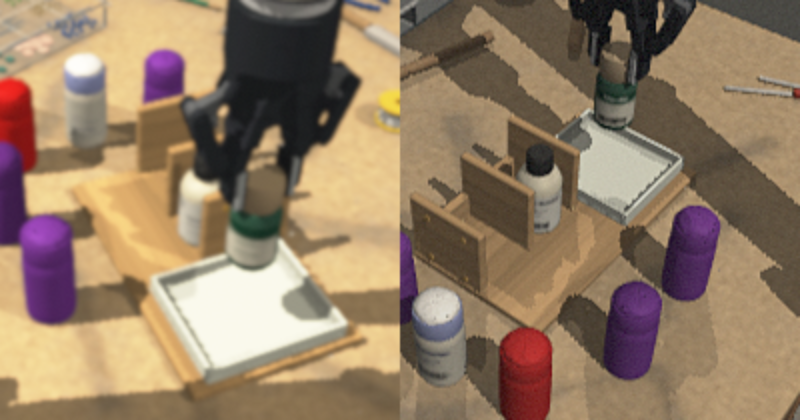

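>>> step_arm(plan=[[[0,0,0.8],[0,0,0],1],[[0,0,1],[0,0,0],1],[[0,0,1],[0,0,0],1],[[0,0,1],[0,0,0],1],[[0,0,0.8],[0,0,0],1],[[0,0,0.6],[0,0,0],1],[[0,0,0.5],[0,0,0],1],[[0,0,0.4],[0,0,0],1],[[0,0,0.3],[0,0,0],1],[[0,0,0.2],[0,0,0],1],[[0,0,0.1],[0,0,0],1],[[0,0,0],[0,0,0],1],[[0,0,0],[0,0,0],1]])

```text
t: 21.78
tool_pos: [0.521, -0.0526, 0.0728]
tool_rot: [[0.041, 0.999, 0.0], [0.999, -0.041, -0.0], [-0.0, 0.0, -1.0]]
wrist_force: [-0.8, -0.4, -0.6]
gripper_width: 0.427
```

>>> step_arm(plan=[[[0,0,0.1],[0,0,0],1],[[0,0,0],[0,0,0],1],[[0,0,0],[0,0,0],1]])

```text
t: 22.03
tool_pos: [0.5209, -0.0527, 0.0717]
tool_rot: [[0.041, 0.999, 0.0], [0.999, -0.041, -0.0], [-0.0, 0.0, -1.0]]
wrist_force: [-0.4, -0.3, -0.2]
gripper_width: 0.427
```

>>> step_arm(plan=[[[0,0,0.1],[0,0,0],1],[[0,0,0],[0,0,0],1],[[0,0,0],[0,0,0],1]])

```text
t: 22.28
tool_pos: [0.521, -0.0526, 0.0709]
tool_rot: [[0.041, 0.999, 0.0], [0.999, -0.041, -0.0], [-0.0, 0.0, -1.0]]
wrist_force: [-0.4, -0.5, 3.1]
gripper_width: 0.425
```

```bash
python3 -c "
from h import *
c=snap('side','side12.png');c=snap('scene','scene12.png')
a=cv2.imread('pics/side12.png')[120:330,220:420]; b=cv2.imread('pics/scene12.png')[80:290,220:420]; cv2.imwrite('pics/c12.png',cv2.resize(np.hstack([a,b]),None,fx=2,fy=2))
go(0.5216,-0.0524,0.071)"
```

```text
t 22.38 pos [ 0.521  -0.0526  0.0709] yaw 1.5295 tilt [ 0.0005 -0.0002] delta tool cm [ 0.03  0.06 -0.01] F [-1.2  0.7  4.2] w 0.43 q [ 0.27  0.61 -0.35  2.15  0.46  0.45 -0.48]
```

View pics/c12.png

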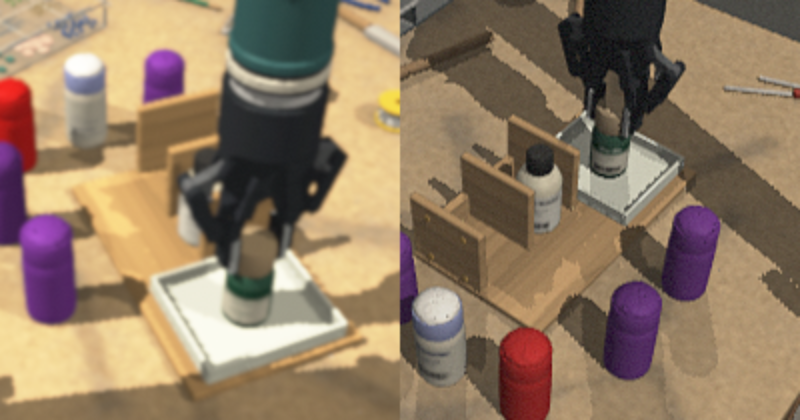

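The green jar is in the middle of the tray and upright, and the force is rising, so it has touched down at the expected height. Releasing.

>>> step_arm(plan=[[[0,0,0],[0,0,0],0.5],[[0,0,0],[0,0,0],0.45],[[0,0,0],[0,0,0],0.35],[[0,0,0],[0,0,0],0.2],[[0,0,0],[0,0,0],0],[[0,0,0],[0,0,0],0],[[0,0,0],[0,0,0],0],[[0,0,0],[0,0,0],0],[[0,0,-0.5],[0,0,0],0],[[0,0,-1],[0,0,0],0],[[0,0,-1.5],[0,0,0],0],[[0,0,-2],[0,0,0],0],[[0,0,-2],[0,0,0],0],[[0,0,-2],[0,0,0],0],[[0,0,-2],[0,0,0],0],[[0,0,-2],[0,0,0],0],[[0,0,-2],[0,0,0],0],[[0,0,-1],[0,0,0],0],[[0,0,0],[0,0,0],0],[[0,0,0],[0,0,0],0]])

```text
t: 24.05
tool_pos: [0.5208, -0.0528, 0.231]
tool_rot: [[0.041, 0.999, 0.001], [0.999, -0.041, -0.0], [-0.0, 0.001, -1.0]]
wrist_force: [-0.0, -0.7, -0.2]
gripper_width: 1.004
```

```bash
python3 -c "
from h import *
c=snap('side','side13.png');c=snap('scene','scene13.png')
a=cv2.imread('pics/side13.png')[120:330,220:420]; b=cv2.imread('pics/scene13.png')[80:290,220:420]; cv2.imwrite('pics/c13.png',cv2.resize(np.hstack([a,b]),None,fx=2,fy=2))
go(0.5216,-0.0524,0.071)"
```

```text
t 24.15 pos [ 0.5198 -0.0528  0.2296] yaw 1.5296 tilt [-0.0022 -0.    ] delta tool cm [ 0.05  0.21 15.86] F [-0.4 -0.2 -0.5] w 1.001 q [ 0.42  0.38 -0.52  2.04  0.26  0.79 -0.3 ]
```

View pics/c13.png

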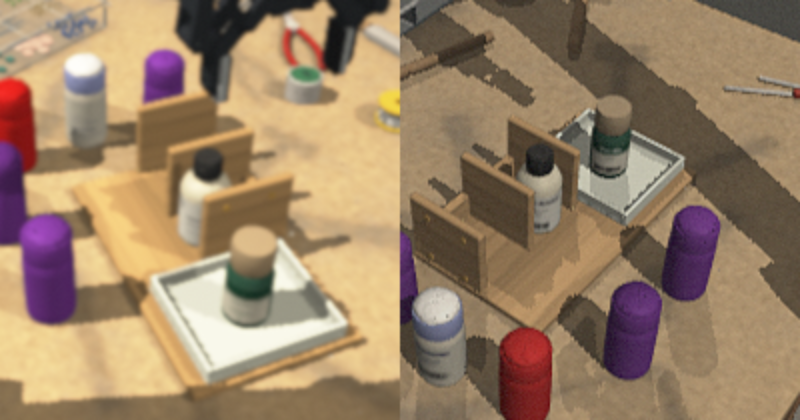

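Both views show the green jar upright in the tray, the white jar upright on the bench, the cream bottle still in its bay, the look-alikes untouched and the gripper clear. Handing in.

```bash
python3 -c "
from rig import arm
print(arm.finish_job())"
```

```text
the job is handed in; nothing more can be done
None
```

The job is done and handed in at about 24 s of the 61 s allowed. I took the white jar with the lilac band off the ledge first and stood it on the open bench beyond the rack's left end, at about (0.50, 0.25). Then I lifted the green jar front and back out of the left bay and stood it in the middle of the drip tray.

The last side and scene views show:
- **Jars:** both are standing upright.
- **Bystanders:** the cream bottle is still in its bay, and the purple and red look-alikes stand where they were.
- **Gripper:** it is open and about 16 cm above where it let go. The highest wrist force I read after any move was under 6 N.

One small disagreement: the two wrist views differed by about 2 mm in the green jar's y position. I used the average, and the grasp held.

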